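Lock the guard cap onto the key machine

TASK

Pick up the red guard cap and close the round well on top of the key-cutting machine with it: put its nose into the collar, feel gently for the two slots with its lugs, push it down against the spring plunger and twist it clockwise (seen from above) until it is locked and stays down by itself when you let go. Do not force it: if it meets something hard, turn it rather than push harder. Leave everything else on the bench where it is.

Things in the scene. Friction and masses are not known exactly. Their poses are not given: they have to be found in the camera images.
- cap: Loose guard cap, about 140 g, 68 mm tall, standing upright; origin at the centre of its underside, z up its axis. Steel spigot 40 mm in diameter, z 0 to 26.5 mm, foot bevelled to 32 mm over the lowest 5 mm; red disc 66 mm in diameter, z 26.5 to 32.5 mm; red grip bar on top. A half turn about z gives the same cap.
- cap_lugs (a point): Point on the cap's axis 10 mm above its underside, level with the underside of its two steel lugs. They stand on opposite sides along the cap's +x and -x, 9 mm wide, 6 mm high (z 10 to 16 mm of the cap), reaching 30 mm from the axis. Below them are 10 mm of plain round nose.
- cap_grip (a point): Place to grip the cap, on its axis 55 mm above its underside: an upright red bar 44 mm long along the cap's x (in line with the lugs), 12 mm thick along y, from z 32.5 to 68 mm. Pinch it across y.
- machine: Key-cutting machine, fixed; grey casting 260 mm (x) by 360 mm (y), flat top 90 mm above the bench; origin at the centre of its underside. On it a motor housing 175 mm high (y 70 to 170 mm), a cutter wheel to 151 mm high (y 44 to 70, x 4 to 56 mm) and a vise post 130 mm high near x -50, y 40 mm.
- well (a point): Centre of the well's mouth on top of the aluminium collar (83 mm across), 100 mm above the bench; axes as the machine's. Bore 43 mm. Two opposite slots 11.4 mm wide, out to 33 mm from the axis: dark notches from above. The collar does not turn, but was clamped askew: its slots stand anywhere within 0.50 rad either way of the x axis (not measured: feel or look).
- ledge (a point): Well axis, level with the underside of the collar's ledge, 8 mm below the mouth. Lugs resting on the collar, not in the slots: cap origin 10 mm below the mouth. In the slots it goes down to 26.5 mm, where the disc meets the collar. Lower than 24 mm the lugs pass under the ledge, only clockwise from above. Contact of cap and machine must stay under 50 N, all touching points added.
- seat (a point): Where the cap's origin lies once locked: well axis, 21 mm below the mouth. Lock pockets, 15 mm wide, are 52 degrees (0.91 rad) clockwise of the slots: recesses 3 mm deep in the ledge's underside, open downward, so the cap rises into them when let up. End stops stand right behind, about 0.11 rad past a pocket's middle.
- plunger (a joint): Yellow sprung plunger in the well, in m: 0 is up (top 13 mm below the mouth), grows as the cap's nose presses it down: 0.008 with the cap locked, 0.0135 with the cap fully down. Spring 3 N at first plus 0.5 N per mm: about 7 N locked, 10 N fully down. It throws an unlocked cap back up.
- spray: Bystander: blue spray can, 52 mm in diameter, 150 mm tall, upright; origin at the centre of its underside.
- padlock: Bystander: brass padlock standing up, 50 x 26 mm, 72 mm tall with its shackle; origin at the centre of its underside.
- jar: Bystander: amber jar with a black lid, 60 mm in diameter, 70 mm tall; origin at the centre of its underside.
- screwdriver: Bystander: screwdriver lying on the bench.
- lock_cylinder: Bystander: brass lock cylinder, 60 mm long, 33 mm high.
- key0: Bystander: loose steel key, 56 mm long, 4 mm thick.
- key1: Bystander: loose brass key, 56 mm long, 4 mm thick.
- key2: Bystander: loose steel key, 56 mm long, 4 mm thick.
Mind the look-alikes: they are no part of the job. Of the things like the cap, leave any that is green or pink; of the rest the larger one is meant.

How it is judged (in metres and radians):
On the way:
1. the cap is pushed down in the well, upright, far enough for its lugs to pass under the collar's ledge (horizontal distance between cap and well below 0.004 m and angle between cap's own z axis and vertical below 0.12 rad and z of cap in the frame of well below -0.0235 m), for 0.1 s.
At the end, for the whole second after the job is handed in: The cap is locked in the collar and let go: upright within 0.1 rad, within 4 mm of the well's axis, lugs lifted into the lock pockets (cap origin 19 to 22.8 mm below the well's mouth), holding the plunger down by more than 6 mm, at rest (horizontal distance between cap and well below 0.004 m and angle between cap's own z axis and vertical below 0.1 rad and z of cap in the frame of well between -0.0228 and -0.019 m and value of joint plunger above 0.006 m and linear speed of cap below 0.01 m/s and angular speed of cap below 0.1 rad/s); the robot touches nothing.
It fails at once if the cap is forced: more than 50 N between the cap and the machine, all touching points added (contact force between cap and machine above 50 N).
It fails at once if the robot presses on the machine with more than 25 N (contact force between any of the fingers, the arm and machine above 25 N).
It fails at once if another thing on the bench is moved by more than 20 mm (distance of any of spray, padlock, jar, screwdriver, lock_cylinder, key0, key1, key2 from where it was at the start of the episode above 0.02 m).
It also fails if it takes over 72 s, if anything falls off the work surface, if the arm or the gripper's body presses on something with over 40 N, if the wrist force passes 120 N, or if a joint passes its speed limit or range.

ROBOT

A 6-joint arm with a two-finger parallel gripper is mounted at the origin on the work surface. World frame = base frame: x ahead of the robot, y to its left, z up, the work surface at z = 0. Lengths are in m, angles in degrees, forces in N, time in s.
With the tool pointing down it reaches from about 0.375 to 0.9 m from the base axis. Payload 3.1 kg.
Tool frame: the origin (TCP) lies at the very end of the fingers, on their centre line; the grasp point (between the pads) lies 19 mm behind it (grip_point_offset is the distance from the TCP to the grasp point, in m); y points along the fingers, x is the direction in which the jaws open and shut, and the axes are right-handed (so a half turn about y gives the same grasp; the last joint's range is limited). The gripper opens to 87 mm and grips with 3 to 60 N. Pads are 19 mm wide; open, the fingers measure 117 mm over their backs; the gripper's body (75 mm by 190 mm) begins 51 mm behind the grasp point.
Start: joints at [-78.409, 30.224, 82.088, -0, 67.689, -10.227], TCP at [0.232, -0.58, 0.192] pointing down, gripper open.
Joint ranges: [-176.69, 176.69], [-43.24, 126.21], [12.49, 139.97], [-82, 262], [0, 151.66], [-163.58, 163.58]. Speed limits (degrees/s): [159.86, 159.86, 180, 180, 180, 180].

INTERFACE

Orientations are given as a 3x3 rotation matrix whose columns are the frame's x, y, z axes.
In Python, from rig import * gives the robot as it stands.
- The arm moves only by the tool send_rows, never from a script. Its argument "moves" is text: rows parted by semicolons, each of 5 numbers parted by spaces: the finger opening in mm, from 0 to 87, then the shift along the tool's x, y, z in mm, then the turn about the tool's y in degrees. In form: fingers dx dy dz yaw; .... A call has 1 to 20 rows; each row shifts and turns the commanded pose from where the row before left it, along the tool's axes as they then stand; what a row does not reach is not made up. A row lasts 1/12 s, in which the tool goes at most 41.7 mm and 7.16 degrees, less where a joint would pass 70% of its speed; a pose out of reach is approached as far as the arm can. A call is refused whole if a number of a shift passes 41.7 or a number of a turn 7.16, either way. A call with a gripper value outside its range is refused whole. The fingers move at their own pace and stop on an object; the grip force is fixed at half the most. Time passes only in rows, so rows that do not move let the fingers close. It gives the time, the measured TCP pose, the force and the opening at its end, in the units of the state.
- read_state(): the state, without advancing time (a new reading comes with each control period).
- capture(name): name is "scene" or "top"; returns a dict with "image" (420x560x3 uint8, blue, green, red), "z_map" (420x560 float32, m along the optical axis (not along the pixel's ray), 0 where there is no reading), "mtx" (3x3 intrinsics, pixels), "origin" and "rotation" of the camera in the world. Camera axes: x right, y up, looking along -z (the intrinsics and any distortion apply to the point x, -y, -z); pixel columns grow to the right and rows downward; lengths in m; the calibration is good to about 2 mm. A picture is of the moment at which its call begins.
- hand_in(): hands the job in, once; it reports no verdict.
Trained networks look in a picture, given as the dict that the camera call returned (one of the last four; its "shot" number tells which), for a name from the list of things; names that differ only in an ending like _2 or _b are one class to them, and where a whole thing is asked for, a point or a joint stands for the part that bears it (a point fixed in the world has none). Each returns a list of dicts, best first, with "p" (0 to 1); they miss things now and then, are a little off and sometimes report something else, mostly with a low value. They report only what shows in the picture. A call takes as long as a camera call. They do not tell look-alikes from the thing itself.
- search_frame(picture, name): "bbox" ([left, top, right, bottom] in pixels, round what is visible of it).
- masks_of(picture, name): "region" (420x560 bool, what is visible of it) and "bbox" ([left, top, right, bottom] in pixels, round what is visible of it).
- mark_of(picture, name): "pixel" ([row, column] in pixels: a listed point, or the origin of a listed thing).
The state is a dict: "time_s": time; "joint_positions": joint angles; "qvel": joint speeds; "tau": joint torques, N m; "position": TCP position; "tcp_rot": TCP orientation; "force": force on the tool from outside, world axes, zero at the start; "moment": the same for the moment, N m; "opening": opening from 0.0 (shut) to 1.0 (fully open).
Only numpy, scipy, OpenCV 4.12 (cv2) and the standard library are available. Lean on these libraries where they do the work, as an engineer would, in place of code of your own. Each camera call takes 0.05 s, during which the arm holds its last target. There are 200 camera calls.

## Working session

There is one attempt and no reset: what is moved stays moved. The work goes in short steps, Python scripts to look and compute and a tool call to move; the robot and the scene stay as the last step left them, time stands still between calls to the robot, and variables do not carry over. Pictures are saved under pics/ and viewed, about 8 in all and at most 12, crops included, and the job is handed in when it is done.

Besides the shell and the picture viewer there is one more tool, called after "Request:" as name(argument=value, ...) on one line, values as JSON. send_rows: Moves the arm, as the interface text tells. Its arguments: {"type":"object","properties":{"moves":{"type":"string"}},"required":["moves"]}

```bash
mkdir -p pics; ls; cat > h.py <<'E'
from rig import *
import numpy as np, cv2
def px2w(c,u,v,z=None,plane=None):
    K=c["mtx"]; d=np.array([(u-K[0,2])/K[0,0],-(v-K[1,2])/K[1,1],-1.0])
    R=np.array(c["rotation"]);o=np.array(c["origin"]);w=R@d
    if plane is not None: return o+w*(plane-o[2])/w[2]
    return o+w*z
def cloud(c):
    K=c["mtx"];h,w=c["z_map"].shape;v,u=np.mgrid[:h,:w]
    d=np.stack([(u-K[0,2])/K[0,0],-(v-K[1,2])/K[1,1],-np.ones_like(u,float)],-1)*c["z_map"][...,None]
    return d@np.array(c["rotation"]).T+np.array(c["origin"])
E
python3 - <<'E'
from h import *
s=read_state();print(s["time_s"],s["position"],s["tcp_rot"],s["force"],s["opening"])
for n in("scene","top"):
    c=capture(n);cv2.imwrite(f"pics/{n}1.png",c["image"]);P=cloud(c)
    print(n,c["origin"],np.round(c["rotation"],3).tolist(),c["mtx"].tolist(),[k for k in c])
    for t in("cap","machine","spray","padlock","jar"):
        for r in masks_of(c,t)[:4]:
            m=r["region"]&(c["z_map"]>0); q=P[m]
            print(t,round(r["p"],2),np.round(r["bbox"]),np.round(np.median(q,0),3),np.round(q.max(0),3),np.round(c["image"][m].mean(0)))
    for t in("cap","cap_grip","well","machine"):
        for r in mark_of(c,t)[:4]: print("mark",t,round(r["p"],2),np.round(r["pixel"],1))
E
```

```text
pics
0.0 [ 0.23213192 -0.57940771  0.19085826] [[ 3.71657681e-01 -4.54676267e-04  9.28369733e-01]
 [-9.28367258e-01  2.17839217e-03  3.71657757e-01]
 [-2.19133732e-03 -9.99997524e-01  3.87509623e-04]] [ 0.04912062 -0.44599914  0.13707032] 1.0037821576048618
scene [ 1.0306179  -0.50430302  0.7890425 ] [[0.654, -0.576, 0.49], [0.756, 0.514, -0.405], [-0.019, 0.636, 0.772]] [[391.4556706085111, 0.0, 282.2506087864397], [0.0, 391.4556706085111, 203.17306418017642], [0.0, 0.0, 1.0]] ['image', 'z_map', 'mtx', 'origin', 'rotation', 'shot']
cap 0.72 [238. 179. 261. 212.] [ 0.483 -0.161  0.032] [ 0.509 -0.108  0.071] [ 34.  52. 169.]
cap 0.62 [158. 313. 178. 336.] [ 0.617 -0.476  0.003] [ 0.63  -0.459  0.007] [137. 144. 151.]
cap 0.57 [279. 198. 310. 228.] [ 0.606 -0.109  0.033] [ 0.632 -0.072  0.07 ] [ 53. 118.  65.]
cap 0.5 [218. 164. 239. 184.] [ 0.375 -0.157  0.025] [ 0.395 -0.117  0.053] [ 35.  53. 161.]
machine 0.76 [299.  82. 454. 236.] [0.639 0.145 0.09 ] [0.78  0.579 0.181] [106. 112. 110.]
spray 0.5 [298.  82. 454. 237.] [0.638 0.147 0.09 ] [0.78  0.572 0.181] [105. 112. 111.]
padlo
[... 1409 characters left out ...]
.145] [ 0.62  -0.342  0.155] [135. 135. 139.]
machine 0.19 [372. 130. 390. 150.] [ 0.715 -0.363  0.003] [ 0.732 -0.333  0.01 ] [ 74. 124. 162.]
spray 0.95 [380. 178. 417. 209.] [ 0.574 -0.357  0.146] [ 0.622 -0.342  0.155] [135. 135. 139.]
padlock 0.85 [364. 247. 380. 269.] [ 0.447 -0.317  0.04 ] [ 0.473 -0.302  0.076] [ 74. 110. 140.]
mark cap 0.76 [246.6 291.7]
mark cap 0.71 [291.7 246.7]
mark cap 0.62 [295.2 296.9]
mark cap 0.62 [191.5 271.3]
mark cap_grip 0.96 [300.  296.2]
mark cap_grip 0.81 [190.2 265.9]
mark cap_grip 0.68 [149.2 355.9]
mark cap_grip 0.67 [245.3 299.5]
mark well 0.61 [174.3 174.4]
mark well 0.47 [148.4 356.1]
mark well 0.22 [249.1 297. ]
mark machine 0.78 [188.4 145.2]
```

View pics/top1.png

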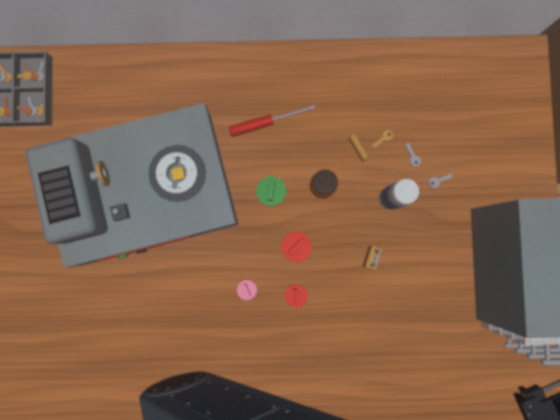

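View pics/scene1.png

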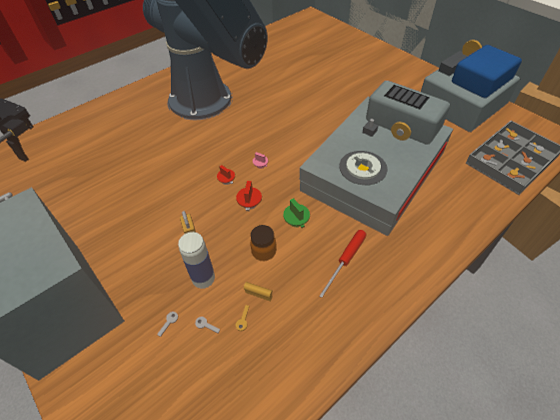

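The top view shows the large red cap at about (296,246), a small red look-alike at (296,296), green at (271,191) and pink at (247,290). The well is at about (177,173), with a yellow plunger. The scene view agrees. Next I'll measure the cap and the collar up close.

```bash
cat > m1.py <<'E'
from h import *
out=[]
for n in("top","scene"):
    c=capture(n);P=cloud(c);im=c["image"].astype(int);B,G,R=im[...,0],im[...,1],im[...,2]
    red=(R>120)&(R>2*G)&(R>2*B)
    for k in range(2):
        reg=(np.hypot(P[...,0]-.478,P[...,1]+.155)<.05)&red
    d=reg&(abs(P[...,2]-.0325)<.006); b=reg&(P[...,2]>.055)
    q=P[d][:,:2]; (cx,cy),r=cv2.minEnclosingCircle(q.astype(np.float32))
    qb=P[b]; print(n,"disc n",len(q),"enc",cx,cy,r,"bar n",len(qb),"zmed",np.median(qb[:,2]),"rect",cv2.minAreaRect(qb[:,:2].astype(np.float32)))
    m=qb[:,:2].mean(0);w,V=np.linalg.eigh(np.cov((qb[:,:2]-m).T));print(" bar mean",m,"axis deg",np.degrees(np.arctan2(V[1,1],V[0,1])))
    wm=(np.hypot(P[...,0]-.633,P[...,1]-.10)<.08)&(abs(P[...,2]-.1)<.006)&(P[...,2]>.0955)
    q=P[wm][:,:2];(cx,cy),r=cv2.minEnclosingCircle(q.astype(np.float32));print(" collar n",len(q),cx,cy,r,"zmed",np.median(P[wm][:,2]),"mean",q.mean(0))
    mm=(P[...,2]>.085)&(P[...,2]<.095)&(np.hypot(P[...,0]-.62,P[...,1]-.15)<.25)
    print(" machine top rect",cv2.minAreaRect(P[mm][:,:2].astype(np.float32)))
    for t in("well","cap_grip"):
        for r in mark_of(c,t)[:4]:
            v,u=r["pixel"];print(t,round(r["p"],2),px2w(c,u,v,plane=.1 if t=="well" else .055).round(4))
    # rectified top view of well, 0.3mm/px, plane z=.1 ; of cap plane z=.068
    for x0,y0,z in((.633,.10,.1),(.478,-.155,.068)):
        g=np.arange(-60,60,.3)/1000
        X=x0-g[:,None]+0*g[None];Y=y0-g[None,:]+0*g[:,None]
        d=np.stack([X,Y,z+0*X],-1)-c["origin"];d=d@np.array(c["rotation"]);K=c["mtx"]
        u=K[0,0]*d[...,0]/-d[...,2]+K[0,2];v=K[1,1]*-d[...,1]/-d[...,2]+K[1,2]
        out.append(cv2.remap(c["image"],u.astype(np.float32),v.astype(np.float32),cv2.INTER_CUBIC))
cv2.imwrite("pics/rect.png",cv2.resize(np.vstack([np.hstack(out[:2]),np.hstack(out[2:])]),(600,600)))
E
python3 m1.py
```

```text
top disc n 579 enc 0.47522345185279846 -0.1562396138906479 0.03276323154568672 bar n 125 zmed 0.06650168365038978 rect ((0.48221927881240845, -0.148390993475914), (0.03212527185678482, 0.04537888616323471), 40.548038482666016)
 bar mean [ 0.47607612 -0.15552641] axis deg 123.56052429511989
 collar n 885 0.633003294467926 0.08704368025064468 0.0556243434548378 zmed 0.09866065569237503 mean [0.63233096 0.08767549]
 machine top rect ((0.6121569275856018, 0.17538145184516907), (0.2612396776676178, 0.3606649935245514), 13.234609603881836)
well 0.85 [0.6297 0.1011 0.1   ]
cap_grip 0.92 [ 0.3636 -0.154   0.055 ]
cap_grip 0.89 [ 0.4742 -0.1595  0.055 ]
cap_grip 0.87 [ 0.5937 -0.1019  0.055 ]
cap_grip 0.87 [ 0.3775 -0.0476  0.055 ]
scene disc n 300 enc 0.47540342807769775 -0.15650545060634613 0.03351190686225891 bar n 66 zmed 0.06754049854083172 rect ((0.4761151373386383, -0.15594008564949036), (0.0115132424980402, 0.04506329074501991), 41.24315643310547)
 bar mean [ 0.47646802 -0.15671697] axis deg 130.73631691208863
 collar n 493 0.6326851844787598 0.08751171827316284 0.043598320335149765 zmed 0.09908497252747928 mean [0.63425652 0.08672255]
 machine top rect ((0.6111522912979126, 0.17568981647491455), (0.2616663873195648, 0.363740473985672), 13.372859954833984)
well 0.96 [0.6251 0.0949 0.1   ]
well 0.72 [ 0.5373 -0.1966  0.1   ]
cap_grip 0.93 [ 0.4725 -0.1442  0.055 ]
cap_grip 0.85 [ 0.5971 -0.1013  0.055 ]
cap_grip 0.82 [ 0.3856 -0.1567  0.055 ]
cap_grip 0.61 [ 0.3992 -0.0562  0.055 ]
```

View pics/rect.png

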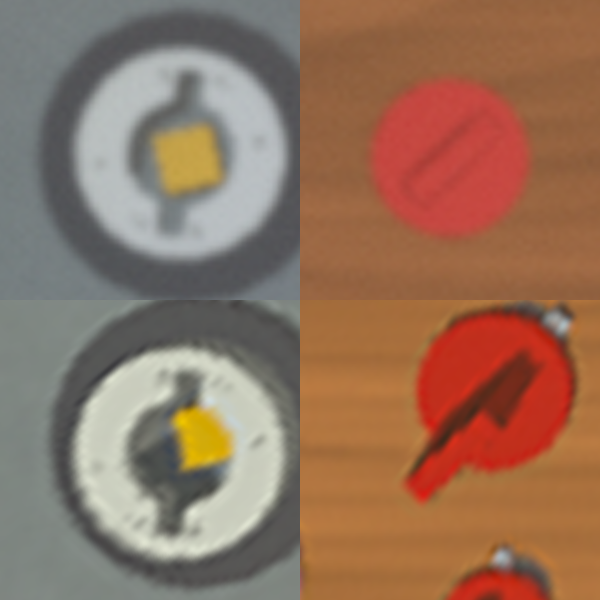

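The rectified crops (0.4 mm/px, up = +x, left = +y) put the collar centre at about (181,152), which is world (0.632, 0.088). The slots run from (188,80) to (172,232), about -6° in world. The cap's bar is at about -48°. I'll refine these and check the path past the box on the right.

```bash
cat > m2.py <<'E'
from h import *
for n in("top","scene"):
    c=capture(n);P=cloud(c)
    g=np.arange(-60,60,.25)/1000;X=.632-g[:,None]+0*g[None];Y=.0875-g[None,:]+0*g[:,None]
    d=np.stack([X,Y,.1+0*X],-1)-c["origin"];d=d@np.array(c["rotation"]);K=c["mtx"]
    u=K[0,0]*d[...,0]/-d[...,2]+K[0,2];v=K[1,1]*-d[...,1]/-d[...,2]+K[1,2]
    I=cv2.remap(c["image"],u.astype(np.float32),v.astype(np.float32),cv2.INTER_CUBIC);G=I.max(2)
    t,b=cv2.threshold(G,0,255,cv2.THRESH_OTSU)
    b=(G>(150 if n=="top" else 165)).astype(np.uint8)
    cs,_=cv2.findContours(b,cv2.RETR_EXTERNAL,cv2.CHAIN_APPROX_NONE);k=min((k for k in cs if cv2.contourArea(k)>40000),key=lambda k:abs(cv2.contourArea(k)-86600),default=None)
    if k is not None:
        e=cv2.fitEllipse(k);print(n,"ellipse centre",.632-(e[0][1]-240)*.00025,.0875-(e[0][0]-240)*.00025,"axes mm",np.array(e[1])*.25,e[2])
        # slot direction: darkness at radius 24..31
        for cx,cy in((e[0]),):
            th=np.radians(np.arange(0,180,1.));s=[]
            val=[]
            for a in th:
                r=np.r_[np.arange(24,31,.5),-np.arange(24,31,.5)]/.25
                uu=cx-r*np.sin(a);vv=cy-r*np.cos(a)
                val.append(cv2.remap(G,uu.astype(np.float32)[None],vv.astype(np.float32)[None],1).mean())
            val=np.array(val);w=np.clip(np.median(val)-15-val,0,None);print(" slot axis deg",np.degrees(np.angle((w*np.exp(2j*th)).sum())/2),val.min(),np.median(val))
    if n=="top":
        m=(P[...,2]>.08)&(P[...,1]<-.42)&(c["z_map"]>0);q=P[m]
        for y in np.arange(-.75,-.4,.05):
            r=q[abs(q[:,1]-y)<.025]
            if len(r):print("box y",round(y,2),"x",r[:,0].min().round(3),r[:,0].max().round(3),"z",np.median(r[:,2]).round(3),r[:,2].max().round(3))
E
python3 m2.py
```

```text
top ellipse centre 0.6316394653320313 0.0878315086364746 axes mm [82.68672943 82.74581146] 34.49415588378906
 slot axis deg -7.014365511229377 116.46428571428571 190.85714285714286
box y -0.7 x 0.252 0.266 z 0.093 0.095
box y -0.65 x 0.25 0.263 z 0.095 0.146
box y -0.6 x 0.25 0.551 z 0.219 0.224
box y -0.55 x 0.207 0.551 z 0.191 0.351
box y -0.5 x 0.195 0.251 z 0.333 0.352
scene ellipse centre 0.6317875175476074 0.08828609085083007 axes mm [82.52591705 82.69962311] 4.540903568267822
 slot axis deg -7.215654764753062 94.75 206.05357142857144
```

Request:
send_rows(moves="87 -33.2 0 13.3 0;87 -33.2 0 13.3 0;87 -33.2 0 13.3 0;87 -33.2 0 13.3 0;87 -33.2 0 13.3 0;87 -33.2 0 13.3 0;87 -33.2 0 13.3 0;87 -8.8 5 36.3 0;87 -8.8 5 36.3 0;87 -8.8 5 36.3 0;87 -8.8 5 36.3 0;87 -8.8 5 36.3 0;87 -8.8 5 36.3 0;87 -8.8 5 36.3 0;87 -8.8 5 36.3 0;87 0 0 0 0;87 0 0 0 0")

```text
time_s: 2.82
position: [0.4768, -0.1553, 0.1516]
tcp_rot: [[0.376, -0.0, 0.927], [-0.927, -0.0, 0.376], [0.0, -1.0, -0.0]]
force: [-0.5, -0.3, -0.8]
opening: 0.997
```

Request:
send_rows(moves="60 0 0 0 -6.9;60 0 0 0 -6.9;60 0 0 0 -6.9;60 0 0 0 -6.9;60 0 0 0 -6.9;60 0 0 0 -6.9;60 0 0 0 -6.9;60 0 0 0 -6.9;60 0 0 0 -6.9;60 0 0 0 -6.9;60 0 0 0 -6.9;60 0 0 0 -6.9;60 0 0 0 -6.9;60 0 0 0 -6.9;60 0 0 0 -6.9;60 0 0 0 -6.9;60 0 0 0 0;60 0 0 0 0")

```text
time_s: 4.32
position: [0.4748, -0.1574, 0.1521]
tcp_rot: [[0.744, -0.0, -0.668], [0.668, -0.0, 0.744], [-0.0, -1.0, 0.0]]
force: [-0.4, 0.9, 0.3]
opening: 0.69
```

```bash
cat > go.py <<'E'
import sys
from h import *
# go.py x y z psi : what is left, in the tool's axes
s=read_state();R=np.array(s["tcp_rot"]);p=np.array(s["position"])
psi=np.degrees(np.arctan2(R[1,0],R[0,0]))
print("t",round(s["time_s"],2),"p",p.round(4),"psi",psi.round(2),"tilt",np.degrees(np.arccos(-R[2,1])).round(2),"F",np.round(s["force"],1),"M",np.round(s["moment"],2),"open mm",round(s["opening"]*87,1),"j",np.round(s["joint_positions"],0))
if len(sys.argv)>3:
    T=np.array([float(a) for a in sys.argv[1:4]]);print("left xyz mm",(R.T@(T-p)*1000).round(1))
    if len(sys.argv)>4:print("yaw",(-(float(sys.argv[4])-psi)+180)%360-180)
E
python3 go.py .4755 -.1564 .036 42
```

```text
t 4.32 p [ 0.4748 -0.1574  0.1521] psi 41.93 tilt 0.02 F [-0.4  0.9  0.3] M [ 0.05 -0.15  0.01] open mm 60.0 j [-31.  24. 102.  -0.  54. -73.]
left xyz mm [  1.2 116.1   0.3]
yaw -0.06512005704394142
```

Request:
send_rows(moves="60 0.2 20 0 0;60 0.2 20 0 0;60 0.2 20 0 0;60 0.2 20 0 0;60 0.2 15 0 0;60 0 10 0 0;60 0 5 0 0;60 0 3 0 0;60 0 2 0 0;60 0 0 0 0;60 0 0 0 0")

```text
time_s: 5.23
position: [0.477, -0.1562, 0.0375]
tcp_rot: [[0.741, 0.001, -0.672], [0.672, -0.001, 0.741], [0.0, -1.0, -0.001]]
force: [0.0, -0.3, -0.1]
opening: 0.689
```

Request:
send_rows(moves="8 0 0 0 0;8 0 0 0 0;8 0 0 0 0;8 0 0 0 0;8 0 0 0 0;8 0 0 0 0;8 0 0 0 0;8 0 0 0 0;8 0 0 0 0;8 0 0 0 0")

```text
time_s: 6.07
position: [0.4765, -0.156, 0.037]
tcp_rot: [[0.741, 0.0, -0.672], [0.672, -0.0, 0.741], [-0.0, -1.0, -0.0]]
force: [-3.1, -0.4, 31.6]
opening: 0.111
```

```bash
python3 go.py .4755 -.1564 .036 42; python3 -c "
from h import *
c=capture('scene');cv2.imwrite('pics/g.png',cv2.resize(c['image'][120:260,180:360],None,fx=4,fy=4,interpolation=2))"
```

```text
t 6.07 p [ 0.4765 -0.156   0.037 ] psi 42.22 tilt 0.01 F [-3.1 -0.4 31.6] M [-0.22  0.19 -0.07] open mm 9.6 j [-31.  35. 107.  -0.  38. -73.]
left xyz mm [-1.   1.   0.4]
yaw 0.22493540685459834
```

View pics/g.png

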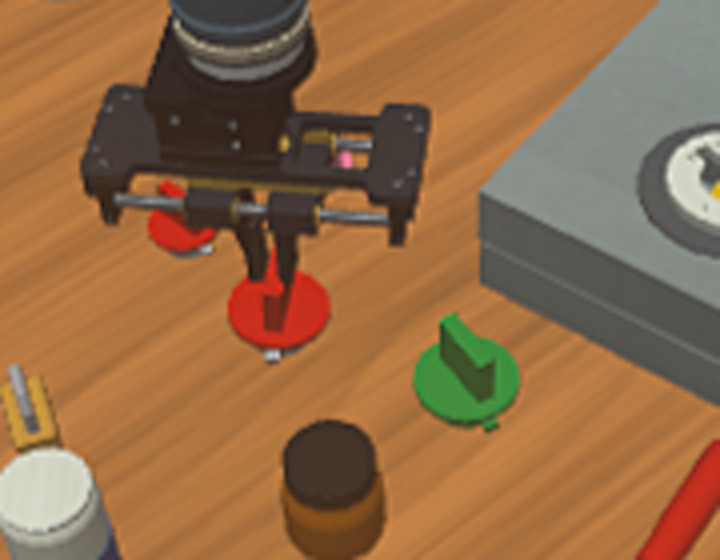

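The fingers hold the bar of the large red cap. The 31 N upward force is unexpected, so I'll lift gently and read it again.

Request:
send_rows(moves="8 0 -1 0 0;8 0 -1 0 0;8 0 -1 0 0;8 0 -1 0 0;8 0 0 0 0")

```text
time_s: 6.53
position: [0.4764, -0.1557, 0.0408]
tcp_rot: [[0.741, -0.0, -0.672], [0.672, 0.0, 0.741], [-0.0, -1.0, 0.0]]
force: [-0.2, -0.0, 0.2]
opening: 0.092
```

Request:
send_rows(moves="8 0 -10 0 0;8 0 -25 0 0;8 0 -35 0 0;8 0 -35 0 0;8 0 -20 0 0;8 0 0 0 0;8 0 0 0 0")

```text
time_s: 7.12
position: [0.4772, -0.1562, 0.1675]
tcp_rot: [[0.741, 0.003, -0.672], [0.672, -0.002, 0.741], [0.001, -1.0, -0.003]]
force: [0.1, 0.4, -0.4]
opening: 0.094
```

```bash
python3 go.py .6317 .088 .15 84; python3 - <<'E'
from h import *
out=[]
for n in("scene","top"):
    c=capture(n);P=cloud(c);im=c["image"].astype(int);B,G,R=im[...,0],im[...,1],im[...,2]
    reg=(np.hypot(P[...,0]-.478,P[...,1]+.155)<.06)&(R>120)&(R>2*G)&(R>2*B)&(P[...,2]>.09)
    q=P[reg];print(n,len(q),"z",np.percentile(q[:,2],[5,50,95]) if len(q) else 0)
    if len(q)>30:
        z=q[abs(q[:,2]-np.median(q[:,2]))<.008];A=np.c_[z[:,:2],np.ones(len(z))];k=np.linalg.lstsq(A,z[:,2],rcond=None)[0];print(" slopes",k[:2],"enc",cv2.minEnclosingCircle(z[:,:2].astype(np.float32)))
    v,u=(190,250) if n=="scene" else (246,296)
    out.append(cv2.resize(c["image"][v-80:v+50,u-65:u+65],(400,400),interpolation=2))
cv2.imwrite("pics/g2.png",np.hstack(out))
E
```

```text
t 7.12 p [ 0.4772 -0.1562  0.1675] psi 42.23 tilt 0.2 F [ 0.1  0.4 -0.4] M [ 0.04 -0.13  0.  ] open mm 8.2 j [-31.  23. 101.   0.  56. -73.]
left xyz mm [278.5  17.5  77.1]
yaw -41.774777713929836
scene 0 z 0
top 3 z [1.07850273 1.07850273 1.07850273]
```

View pics/g2.png

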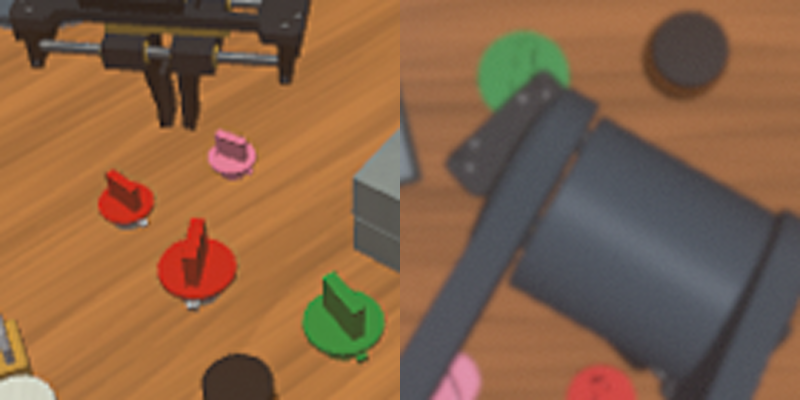

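The cap was not lifted: the picture shows it still standing at its old place, and the fingers shut to 8 mm. I'll project the TCP into the pictures to see where the tips really are.

```bash
python3 - <<'E'
from h import *
c=capture("scene");K=c["mtx"];R=np.array(c["rotation"]);o=np.array(c["origin"])
def pr(p):
    d=R.T@(np.array(p)-o);return np.array([K[0,0]*d[0]/-d[2]+K[0,2],-K[1,1]*d[1]/-d[2]+K[1,2]])
s=read_state();p=np.array(s["position"])
u,v=pr(p);print("tcp now full",u,v,"g2 px",(u-185)*400/130,(v-110)*400/130)
g=pr([.4765,-.156,.037]);print("tcp at grasp g.png",(g-[180,120])*4)
P=cloud(c);im=c["image"]
for q in([.4755,-.1564,.0325],[.4755,-.1564,.068]):print("cap",q,"full",pr(q),"g",(pr(q)-[180,120])*4)
# finger cloud near TCP
m=(np.hypot(P[...,0]-p[0],P[...,1]-p[1])<.06)&(P[...,2]>.11)&(c["z_map"]>0);q=P[m]
for z in np.arange(.11,.26,.01):
    r=q[abs(q[:,2]-z)<.005]
    if len(r):print(round(z,2),len(r),r.mean(0).round(3),(r.max(0)-r.min(0)).round(3))
im2=im.astype(int);B,G,Rr=im2[...,0],im2[...,1],im2[...,2]
reg=(np.hypot(P[...,0]-.478,P[...,1]+.155)<.05)&(Rr>120)&(Rr>2*G)&(Rr>2*B);b=reg&(P[...,2]>.055);d=reg&(abs(P[...,2]-.0325)<.006)
print("bar",cv2.minAreaRect(P[b][:,:2].astype(np.float32)),"disc",cv2.minEnclosingCircle(P[d][:,:2].astype(np.float32)))
E
```

```text
tcp now full 243.91113124390733 158.506589050457 g2 px 181.26501921202257 149.25104323217536
tcp at grasp g.png [274.73700394 301.30012362]
cap [0.4755, -0.1564, 0.0325] full [248.46961791 196.33310421] g [273.87847163 305.33241686]
cap [0.4755, -0.1564, 0.068] full [247.24697534 187.02627054] g [268.98790136 268.10508217]
0.2 36 [ 0.483 -0.158  0.2  ] [0.027 0.028 0.009]
0.21 45 [ 0.483 -0.158  0.21 ] [0.023 0.032 0.01 ]
0.22 41 [ 0.481 -0.161  0.22 ] [0.027 0.03  0.009]
0.23 45 [ 0.484 -0.161  0.23 ] [0.026 0.029 0.01 ]
0.24 64 [ 0.482 -0.161  0.24 ] [0.031 0.027 0.01 ]
0.25 27 [ 0.478 -0.165  0.248] [0.026 0.024 0.009]
0.26 8 [ 0.47  -0.16   0.261] [0.013 0.017 0.006]
bar ((0.4758455157279968, -0.1563192754983902), (0.011575127020478249, 0.044753193855285645), 41.42306900024414) disc ((0.4756487011909485, -0.1569858342409134), 0.033209607005119324)
```

The depth shows the fingertips about 28 mm above the reported TCP (z about 0.195 against 0.1675). That fits what happened: only the top 3 mm of the bar was pinched, with a wedge force, and it slipped off. The cap hasn't moved, so I'll grasp about 26 mm lower, watching the force.

Request:
send_rows(moves="60 -0.3 0 0.2 0;60 -0.3 5 0.2 0;60 -0.3 20 0.2 0;60 -0.2 25 0.2 0;60 0 25 0 0;60 0 25 0 0;60 0 20 0 0.5;60 0 10 0 0;60 0 5 0 0;60 0 3 0 0;60 0 2 0 0;60 0 0 0 0;60 0 0 0 0")

```text
time_s: 8.35
position: [0.4758, -0.1564, 0.0266]
tcp_rot: [[0.746, 0.002, -0.666], [0.666, -0.001, 0.746], [0.001, -1.0, -0.002]]
force: [0.8, -0.1, 0.3]
opening: 0.687
```

```bash
python3 go.py .4757 -.1565 .012 41.7; cat > tip.py <<'E'
from h import *
s=read_state();p=np.array(s["position"])
for n in ("scene",):
    c=capture(n);P=cloud(c);im=c["image"].astype(int)
    dark=(im.max(2)<75)&(c["z_map"]>0)&(np.hypot(P[...,0]-p[0],P[...,1]-p[1])<.065)&(P[...,2]>p[2]+.01)
    q=P[dark];z=np.sort(q[:,2]);print(n,len(q),"lowest dark above tcp mm",((z[[0,3,6,10,20,40]]-p[2])*1000).round(1))
E
python3 tip.py
```

```text
t 8.35 p [ 0.4758 -0.1564  0.0266] psi 41.73 tilt 0.1 F [ 0.8 -0.1  0.3] M [ 0.03 -0.1  -0.02] open mm 59.8 j [-31.  37. 107.   0.  36. -73.]
left xyz mm [-0.2 14.6  0. ]
yaw 0.02547591076429967
scene 3556 lowest dark above tcp mm [34.3 35.2 37.2 39.3 43.8 50.9]
```

Request:
send_rows(moves="60 0 3 0 0;60 0 3 0 0;60 0 3 0 0;60 0 3 0 0;60 0 2 0 0;60 0 0 0 0")

```text
time_s: 8.9
position: [0.4748, -0.1558, 0.0113]
tcp_rot: [[0.746, -0.001, -0.665], [0.665, 0.001, 0.746], [-0.0, -1.0, 0.001]]
force: [0.3, -1.5, -0.4]
opening: 0.694
```

```bash
python3 go.py .4757 -.1565 .012 41.7; python3 tip.py;  python3 -c "
from h import *
c=capture('scene');cv2.imwrite('pics/g3.png',cv2.resize(c['image'][130:240,190:330],None,fx=5,fy=5,interpolation=2))"
```

```text
t 8.9 p [ 0.4748 -0.1558  0.0113] psi 41.72 tilt 0.06 F [ 0.3 -1.5 -0.4] M [ 0.04 -0.1  -0.02] open mm 60.4 j [-31.  38. 108.   0.  34. -73.]
left xyz mm [ 0.2 -0.7 -1.1]
yaw 0.01590313340406624
scene 3421 lowest dark above tcp mm [34.  36.8 38.4 40.5 44.9 52.4]
```

View pics/g3.png

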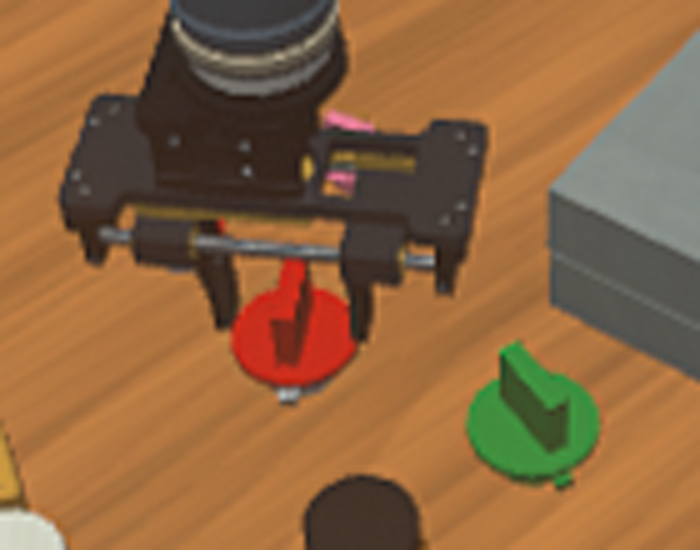

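The open fingers straddle the bar, with tips at about (225,325) and (362,335), just above the disc. The bar at (290,330) is centred between them. Closing now.

Request:
send_rows(moves="5 0 0 0 0;5 0 0 0 0;5 0 0 0 0;5 0 0 0 0;5 0 0 0 0;5 0 0 0 0;5 0 0 0 0;5 0 0 0 0;5 0 0 0 0;5 0 0 0 0;5 0 0 0 0;5 0 0 0 0;5 0 0 0 0")

```text
time_s: 10.08
position: [0.4751, -0.156, 0.0118]
tcp_rot: [[0.746, -0.0, -0.665], [0.665, 0.0, 0.746], [-0.0, -1.0, 0.0]]
force: [0.8, 0.1, -1.2]
opening: 0.141
```

Request:
send_rows(moves="5 0 -1 0 0;5 0 -1 0 0;5 0 -2 0 0;5 0 -4 0 0;5 0 -4 0 0;5 0 0 0 0")

```text
time_s: 10.58
position: [0.4757, -0.1563, 0.0247]
tcp_rot: [[0.746, 0.001, -0.666], [0.666, -0.001, 0.746], [0.001, -1.0, -0.002]]
force: [0.6, -0.4, -1.3]
opening: 0.134
```

```bash
python3 go.py .6317 .088 .15 82.9; python3 tip.py
```

```text
t 10.58 p [ 0.4757 -0.1563  0.0247] psi 41.72 tilt 0.09 F [ 0.6 -0.4 -1.3] M [-0.02 -0.15 -0.04] open mm 11.6 j [-31.  37. 108.   0.  36. -73.]
left xyz mm [ 279.1 -125.2   78.4]
yaw -41.17764989986077
scene 3533 lowest dark above tcp mm [35.7 37.2 39.5 42.3 49.  58.4]
```

Gripped: the opening is 12 mm and the force shows the cap's weight. Lift, turn and travel to above the well.

Request:
send_rows(moves="5 0 -15 0 -3;5 0 -25 0 -6;5 0 -30 0 -6;5 0 -30 0 -6;5 0 -25 0 -6;5 0 -10 0 -6;5 0 0 0 -6;5 0 0 0 -2.2;5 0 0 0 0")

```text
time_s: 11.38
position: [0.4751, -0.1559, 0.1593]
tcp_rot: [[0.123, 0.001, -0.992], [0.992, -0.0, 0.123], [-0.0, -1.0, -0.001]]
force: [0.6, -0.6, -1.9]
opening: 0.137
```

```bash
python3 go.py .6317 .088 .15 82.9; python3 tip.py
```

```text
t 11.38 p [ 0.4751 -0.1559  0.1593] psi 82.95 tilt 0.03 F [ 0.6 -0.6 -1.9] M [ 0.11 -0.12 -0.04] open mm 11.9 j [ -31.   23.  102.    0.   55. -114.]
left xyz mm [ 261.3    9.3 -125.5]
yaw 0.054945828428543564
scene 5142 lowest dark above tcp mm [30.9 35.9 36.2 37.2 41.1 49.4]
```

Request:
send_rows(moves="5 13 0 -6.2 0;5 26 0 -12.5 0;5 26 0 -12.5 0;5 26 0 -12.5 0;5 26 0 -12.5 0;5 26 0 -12.5 0;5 26 0 -12.5 0;5 26 0 -12.5 0;5 26 0 -12.5 0;5 26 0 -12.5 0;5 13 0 -6.3 0;5 0 0 0 0;5 0 0 0 0;5 0 0 0 0")

```text
time_s: 12.6
position: [0.6301, 0.0856, 0.1582]
tcp_rot: [[0.124, -0.002, -0.992], [0.992, -0.001, 0.124], [-0.001, -1.0, 0.002]]
force: [0.5, -0.8, -1.7]
opening: 0.133
```

```bash
python3 go.py .6317 .088 .125 82.9; python3 - <<'E'
from h import *
c=capture("scene");P=cloud(c);im=c["image"].astype(int);B,G,R=im[...,0],im[...,1],im[...,2]
reg=(np.hypot(P[...,0]-.632,P[...,1]-.088)<.05)&(R>110)&(R>2*G)&(R>2*B);q=P[reg];print(len(q),np.percentile(q[:,2],[2,10,25,50,75,90,98]).round(4))
zm=np.median(q[:,2]);d=q[abs(q[:,2]-zm)<.005];print("disc",zm,cv2.minEnclosingCircle(d[:,:2].astype(np.float32)))
A=np.c_[d[:,:2]-d[:,:2].mean(0),np.ones(len(d))];print("slope",np.linalg.lstsq(A,d[:,2],rcond=None)[0])
b=q[q[:,2]>zm+.015];print("bar",len(b),cv2.minAreaRect(b[:,:2].astype(np.float32)) if len(b)>5 else 0)
cv2.imwrite('pics/w1.png',cv2.resize(c['image'][70:220,290:450],None,fx=4.5,fy=4,interpolation=2))
E
```

```text
t 12.6 p [0.6301 0.0856 0.1582] psi 82.88 tilt 0.14 F [ 0.5 -0.8 -1.7] M [ 0.1  -0.17  0.04] open mm 11.5 j [ -2.  33.  82.  -0.  65. -85.]
left xyz mm [ 2.6 33.2 -1.4]
yaw -0.0234206375530448
323 [0.1762 0.1772 0.1779 0.1788 0.1801 0.2098 0.2149]
disc 0.17879294624503206 ((0.6313076019287109, 0.08526846766471863), 0.032337289303541183)
slope [-0.00221123  0.00983899  0.17849916]
bar 51 ((0.6444292068481445, 0.08797895908355713), (0.017199013382196426, 0.02284977398812771), 24.800697326660156)
```

View pics/w1.png

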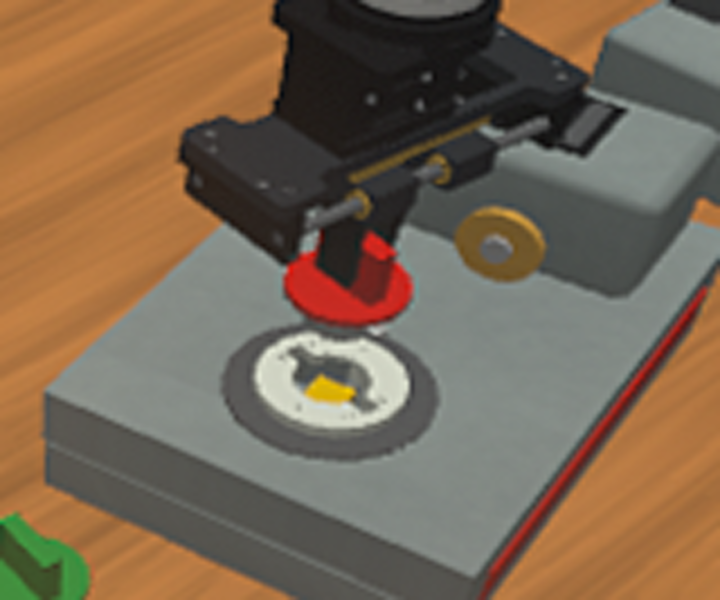

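The cap is held upright over the collar (disc at about (348,285) in the crop, well just below it). Correct the centring by about 3 mm and descend to just above the mouth.

Request:
send_rows(moves="5 0.7 5 -0.2 0;5 0.7 10 -0.2 0;5 0.7 10 -0.2 0;5 0.7 8 -0.1 0;5 0 5 0 0;5 0 3 0 0;5 0 1 0 0;5 0 0 0 0;5 0 0 0 0")

```text
time_s: 13.4
position: [0.6327, 0.0893, 0.1171]
tcp_rot: [[0.123, 0.001, -0.992], [0.992, -0.0, 0.123], [0.0, -1.0, -0.001]]
force: [-0.2, 0.6, -1.1]
opening: 0.137
```

```bash
cat > chk.py <<'E'
import subprocess,sys
from h import *
c=capture("scene");P=cloud(c);im=c["image"].astype(int);B,G,R=im[...,0],im[...,1],im[...,2]
reg=(np.hypot(P[...,0]-.632,P[...,1]-.088)<.05)&(R>110)&(R>2*G)&(R>2*B);q=P[reg]
zm=np.median(q[:,2]);d=q[abs(q[:,2]-zm)<.004];(cx,cy),r=cv2.minEnclosingCircle(d[:,:2].astype(np.float32))
A=np.c_[d[:,:2]-d[:,:2].mean(0),np.ones(len(d))]
print("disc z",zm.round(4),"cap origin rel mouth mm",((zm-.0325-.0995)*1000).round(1),"minus well mm",((cx-.6318)*1000).round(1),((cy-.0883)*1000).round(1),"r",round(r,4),"slope",np.linalg.lstsq(A,d[:,2],rcond=None)[0][:2].round(3))
E
python3 go.py .6317 .088 .112 82.9; python3 chk.py
```

```text
t 13.4 p [0.6327 0.0893 0.1171] psi 82.92 tilt 0.04 F [-0.2  0.6 -1.1] M [ 0.06 -0.16  0.01] open mm 12.0 j [ -2.  36.  84.  -0.  60. -85.]
left xyz mm [-1.4  5.1  0.8]
yaw 0.02376439416775611Traceback (most recent call last):
  File "chk.py", line 7, in <module>
    print("disc z",zm.round(4),"cap origin rel mouth mm",((zm-.0325-.0995)*1000).round(1),"minus well mm",((cx-.6318)*1000).round(1),((cy-.0883)*1000).round(1),"r",round(r,4),"slope",np.linalg.lstsq(A,d[:,2],rcond=None)[0][:2].round(3))
                                                                                                          ^^^^^^^^^^^^^^^^^^^^^^^
AttributeError: 'float' object has no attribute 'round'
```

```bash
sed -i 's/\.round(1)//g; s/zm\.round(4)/round(float(zm),4)/' chk.py; python3 chk.py; python3 go.py
```

```text
disc z 0.1379 cap origin rel mouth mm 5.921430470533728 minus well mm 3.105576705932589 -0.26487843990326276 r 0.0335 slope [ 0.007 -0.002]
t 13.5 p [0.6327 0.0893 0.1174] psi 82.92 tilt 0.06 F [ 0.6  0.6 -1.4] M [ 0.11 -0.09  0.02] open mm 12.2 j [ -2.  36.  84.  -0.  60. -85.]
```

Request:
send_rows(moves="5 0 2 0 0;5 0 2 0 0;5 0 1 0 0;5 0 1 0 0;5 0 1 0 0;5 0 1 0 0;5 0 1 0 0;5 0 1 0 0;5 0 0 0 0")

```text
time_s: 14.25
position: [0.6322, 0.0893, 0.1066]
tcp_rot: [[0.123, -0.0, -0.992], [0.992, -0.0, 0.123], [-0.0, -1.0, 0.0]]
force: [0.1, -1.1, -1.2]
opening: 0.137
```

```bash
python3 go.py; python3 chk.py; python3 go.py; python3 chk.py
```

```text
t 14.25 p [0.6322 0.0893 0.1066] psi 82.92 tilt 0.03 F [ 0.1 -1.1 -1.2] M [ 0.09 -0.19  0.01] open mm 11.9 j [ -2.  37.  84.  -0.  59. -85.]
disc z 0.1271 cap origin rel mouth mm -4.86733690375063 minus well mm 1.8042881011962608 -0.11687265634537092 r 0.0332 slope [ 0.001 -0.008]
t 14.3 p [0.6322 0.0893 0.1067] psi 82.92 tilt 0.02 F [ 0.5  0.  -1.2] M [ 0.1  -0.11 -0.02] open mm 12.0 j [ -2.  37.  84.   0.  59. -85.]
disc z 0.1273 cap origin rel mouth mm -4.724680886081134 minus well mm 2.8958875656127647 -0.239032375812534 r 0.0333 slope [0.001 0.001]
```

Request:
send_rows(moves="5 0 1 0 0;5 0 1 0 0;5 0 0.7 0 0;5 0 0.5 0 0;5 0 0 0 0")

```text
time_s: 14.77
position: [0.6322, 0.0892, 0.1035]
tcp_rot: [[0.123, -0.0, -0.992], [0.992, -0.0, 0.123], [-0.0, -1.0, 0.0]]
force: [-0.1, 0.2, -1.2]
opening: 0.135
```

Request:
send_rows(moves="5 0 0.5 0 0;5 0 0.5 0 0;5 0 0.5 0 0;5 0 0 0 0")

```text
time_s: 15.1
position: [0.6323, 0.0892, 0.1021]
tcp_rot: [[0.123, -0.0, -0.992], [0.992, -0.0, 0.123], [-0.0, -1.0, 0.0]]
force: [-0.5, 0.3, -0.9]
opening: 0.135
```

```bash
python3 go.py; python3 chk.py
```

```text
t 15.1 p [0.6323 0.0892 0.1021] psi 82.92 tilt 0.01 F [-0.5  0.3 -0.9] M [-0.05 -0.12  0.01] open mm 11.7 j [ -2.  37.  85.  -0.  58. -85.]
disc z 0.1226 cap origin rel mouth mm -9.438196121061559 minus well mm 2.810176086425753 -0.07308559417724958 r 0.0327 slope [0.    0.004]
```

Request:
send_rows(moves="5 0 0.5 0 0;5 0 0.5 0 0;5 0 0 0 0")

```text
time_s: 15.4
position: [0.6323, 0.0891, 0.1011]
tcp_rot: [[0.123, 0.0, -0.992], [0.992, -0.0, 0.123], [-0.0, -1.0, -0.0]]
force: [-0.1, -0.1, -1.4]
opening: 0.136
```

Request:
send_rows(moves="5 0 0.5 0 0;5 0 0.5 0 0;5 0 0 0 0")

```text
time_s: 15.65
position: [0.6324, 0.089, 0.1001]
tcp_rot: [[0.123, 0.0, -0.992], [0.992, -0.0, 0.123], [-0.0, -1.0, -0.0]]
force: [-0.8, -2.1, -0.3]
opening: 0.133
```

```bash
python3 go.py; python3 chk.py
```

```text
t 15.65 p [0.6324 0.089  0.1001] psi 82.91 tilt 0.02 F [-0.8 -2.1 -0.3] M [-0.24 -0.16 -0.06] open mm 11.6 j [ -2.  37.  85.  -0.  58. -85.]
disc z 0.1208 cap origin rel mouth mm -11.199085434673517 minus well mm 2.5426108360290245 0.3079967021942104 r 0.0332 slope [-0.001 -0.006]
```

Request:
send_rows(moves="5 -0.5 0 0 0;5 0 0.5 0 0;5 0 0.5 0 0;5 0 0 0 0")

```text
time_s: 16.03
position: [0.6323, 0.0889, 0.099]
tcp_rot: [[0.123, 0.0, -0.992], [0.992, 0.0, 0.123], [0.0, -1.0, -0.0]]
force: [0.1, -1.4, -0.9]
opening: 0.131
```

Request:
send_rows(moves="5 0 0.5 0 0;5 0 0.5 0 0;5 0 0 0 0")

```text
time_s: 16.28
position: [0.6324, 0.0889, 0.0985]
tcp_rot: [[0.123, 0.0, -0.992], [0.992, 0.0, 0.123], [0.0, -1.0, -0.0]]
force: [-0.5, -0.4, 1.8]
opening: 0.131
```

```bash
python3 go.py; python3 chk.py
```

```text
t 16.28 p [0.6324 0.0889 0.0985] psi 82.92 tilt 0.02 F [-0.5 -0.4  1.8] M [ 0.03 -0.05 -0.01] open mm 11.4 j [ -2.  38.  85.   0.  58. -85.]
disc z 0.1191 cap origin rel mouth mm -12.855597503829252 minus well mm 2.9892284393310264 0.07318420410155901 r 0.0335 slope [ 0.001 -0.006]
```

Request:
send_rows(moves="5 0 0.5 0 0;5 0 0.5 0 0;5 0 0 0 0")

```text
time_s: 16.58
position: [0.6324, 0.0889, 0.0973]
tcp_rot: [[0.123, 0.0, -0.992], [0.992, 0.0, 0.123], [0.0, -1.0, -0.0]]
force: [-0.4, -0.1, 1.3]
opening: 0.134
```

Request:
send_rows(moves="5 0 0.7 0 0;5 0 0.7 0 0;5 0 0 0 0")

```text
time_s: 16.83
position: [0.6324, 0.0889, 0.0958]
tcp_rot: [[0.123, 0.0, -0.992], [0.992, 0.0, 0.123], [0.0, -1.0, -0.0]]
force: [-0.5, -0.0, 2.6]
opening: 0.137
```

```bash
python3 go.py; python3 chk.py
```

```text
t 16.83 p [0.6324 0.0889 0.0958] psi 82.92 tilt 0.02 F [-0.5 -0.   2.6] M [ 0.11 -0.05 -0.06] open mm 11.9 j [ -2.  38.  85.   0.  57. -85.]
disc z 0.1166 cap origin rel mouth mm -15.438453265085972 minus well mm 3.106053543090792 0.7798941254615749 r 0.0334 slope [ 0.003 -0.013]
```

The cap is past lug-rest depth with only spring force, so the lugs are in the slots. Pushing on down.

Request:
send_rows(moves="5 0 0.8 0 0;5 0 0.8 0 0;5 0 0.8 0 0;5 0 0.8 0 0;5 0 0 0 0")

```text
time_s: 17.3
position: [0.6324, 0.0889, 0.0926]
tcp_rot: [[0.123, 0.0, -0.992], [0.992, 0.0, 0.123], [0.0, -1.0, -0.0]]
force: [-0.5, 1.0, 4.9]
opening: 0.136
```

Request:
send_rows(moves="5 0 0.8 0 0;5 0 0.8 0 0;5 0 0.8 0 0;5 0 0.8 0 0;5 0 0 0 0")

```text
time_s: 17.72
position: [0.6324, 0.0888, 0.0895]
tcp_rot: [[0.123, 0.0, -0.992], [0.992, 0.0, 0.123], [0.0, -1.0, -0.0]]
force: [-0.5, -0.1, 5.5]
opening: 0.133
```

```bash
python3 go.py; python3 chk.py
```

```text
t 17.72 p [0.6324 0.0888 0.0895] psi 82.92 tilt 0.02 F [-0.5 -0.1  5.5] M [0.2  0.12 0.  ] open mm 11.6 j [ -2.  38.  85.   0.  57. -85.]
disc z 0.1102 cap origin rel mouth mm -21.81135911047566 minus well mm 2.4374682426452354 -0.011074411869052558 r 0.0323 slope [ 0.005 -0.003]
```

Request:
send_rows(moves="5 0 0.8 0 0;5 0 0.8 0 0;5 0 0.8 0 0;5 0 0.5 0 0;5 0 0 0 0")

```text
time_s: 18.18
position: [0.6324, 0.0888, 0.087]
tcp_rot: [[0.123, 0.0, -0.992], [0.992, 0.0, 0.123], [0.0, -1.0, -0.0]]
force: [-2.3, 1.3, 7.4]
opening: 0.132
```

Request:
send_rows(moves="5 0 0.4 0 0;5 0 0.4 0 0;5 0 0 0 0;5 0 0 0 0")

```text
time_s: 18.52
position: [0.6324, 0.0888, 0.0863]
tcp_rot: [[0.123, 0.001, -0.992], [0.992, 0.0, 0.123], [0.0, -1.0, -0.001]]
force: [-2.8, 1.3, 7.2]
opening: 0.13
```

```bash
python3 go.py; python3 chk.py
```

```text
t 18.52 p [0.6324 0.0888 0.0863] psi 82.92 tilt 0.03 F [-2.8  1.3  7.2] M [ 0.2   0.27 -0.02] open mm 11.3 j [ -2.  38.  85.   0.  56. -85.]
disc z 0.1071 cap origin rel mouth mm -24.948458577609024 minus well mm 2.0768005371093468 -1.5131934165954624 r 0.0337 slope [ 0.007 -0.006]
```

Request:
send_rows(moves="5 0 0.4 0 0;5 0 0 0 1.5;5 0 0 0 2;5 0 0 0 2;5 0 0 0 2;5 0 0 0 0")

```text
time_s: 19.07
position: [0.6326, 0.0886, 0.086]
tcp_rot: [[0.253, 0.001, -0.968], [0.968, -0.0, 0.253], [-0.0, -1.0, -0.001]]
force: [-1.5, -0.0, 7.2]
opening: 0.14
```

```bash
python3 go.py; python3 chk.py
```

```text
t 19.07 p [0.6326 0.0886 0.086 ] psi 75.36 tilt 0.06 F [-1.5 -0.   7.2] M [0.09 0.26 0.02] open mm 12.2 j [ -2.  39.  85.  -0.  56. -77.]
disc z 0.1065 cap origin rel mouth mm -25.490351997811633 minus well mm 1.0414678573608116 -0.9397296786308323 r 0.0327 slope [-0.003  0.005]
```

Request:
send_rows(moves="5 0 0 0 3;5 0 0 0 3;5 0 0 0 3;5 0 0 0 3;5 0 0 0 0")

```text
time_s: 19.53
position: [0.6327, 0.0885, 0.0861]
tcp_rot: [[0.449, 0.001, -0.894], [0.894, -0.0, 0.449], [0.0, -1.0, -0.001]]
force: [-1.2, -0.4, 7.6]
opening: 0.139
```

Request:
send_rows(moves="5 0 0 0 3;5 0 0 0 3;5 0 0 0 3;5 0 0 0 3;5 0 0 0 3;5 0 0 0 3;5 0 0 0 3;5 0 0 0 3;5 0 0 0 0")

```text
time_s: 20.28
position: [0.6327, 0.0884, 0.0861]
tcp_rot: [[0.773, 0.001, -0.634], [0.634, -0.001, 0.773], [0.0, -1.0, -0.001]]
force: [-2.6, -0.7, 7.6]
opening: 0.137
```

```bash
python3 go.py; python3 chk.py
```

```text
t 20.28 p [0.6327 0.0884 0.0861] psi 39.33 tilt 0.07 F [-2.6 -0.7  7.6] M [ 0.05  0.19 -0.05] open mm 11.9 j [ -2.  39.  85.  -0.  56. -41.]
disc z 0.1069 cap origin rel mouth mm -25.089599849718923 minus well mm 1.903052997589083 -0.9247242093086278 r 0.0327 slope [-0.002 -0.008]
```

Request:
send_rows(moves="5 0 0 0 2;5 0 0 0 2;5 0 0 0 2;5 0 0 0 2;5 0 0 0 1;5 0 0 0 0")

```text
time_s: 20.83
position: [0.6325, 0.0885, 0.086]
tcp_rot: [[0.862, 0.001, -0.506], [0.506, -0.001, 0.862], [0.0, -1.0, -0.001]]
force: [-2.2, -0.8, 8.1]
opening: 0.136
```

```bash
python3 go.py; python3 chk.py
```

```text
t 20.83 p [0.6325 0.0885 0.086 ] psi 30.41 tilt 0.05 F [-2.2 -0.8  8.1] M [-0.02  0.23 -0.02] open mm 11.9 j [ -2.  39.  85.  -0.  56. -32.]
disc z 0.1067 cap origin rel mouth mm -25.26153838990519 minus well mm 1.1440474510192589 -1.3139127373695407 r 0.0341 slope [ 0.012 -0.014]
```

Now I'll let it up slowly. It should rise to about -21 mm and then hold.

Request:
send_rows(moves="5 0 -0.7 0 0;5 0 -0.7 0 0;5 0 -0.7 0 0;5 0 -0.7 0 0;5 0 0 0 0")

```text
time_s: 21.3
position: [0.6325, 0.0884, 0.0886]
tcp_rot: [[0.862, 0.001, -0.507], [0.507, -0.001, 0.862], [0.0, -1.0, -0.001]]
force: [-1.4, -0.9, 6.0]
opening: 0.14
```

Request:
send_rows(moves="5 0 -0.6 0 0;5 0 -0.6 0 0;5 0 0 0 0")

```text
time_s: 21.55
position: [0.6325, 0.0885, 0.0896]
tcp_rot: [[0.862, 0.001, -0.506], [0.506, -0.001, 0.862], [0.0, -1.0, -0.001]]
force: [-1.8, 0.6, 6.0]
opening: 0.136
```

Request:
send_rows(moves="5 0 -0.4 0 0;5 0 0 0 0")

```text
time_s: 21.72
position: [0.6325, 0.0884, 0.09]
tcp_rot: [[0.862, 0.001, -0.507], [0.507, -0.001, 0.862], [0.0, -1.0, -0.001]]
force: [-0.4, -1.0, 6.1]
opening: 0.133
```

```bash
python3 go.py; python3 chk.py
```

```text
t 21.72 p [0.6325 0.0884 0.09  ] psi 30.43 tilt 0.05 F [-0.4 -1.   6.1] M [ 0.01  0.16 -0.01] open mm 11.6 j [ -2.  38.  85.  -0.  57. -32.]
disc z 0.1108 cap origin rel mouth mm -21.17985920997223 minus well mm 2.250607681274386 -0.3208919048309361 r 0.0338 slope [ 0.001 -0.007]
```

Request:
send_rows(moves="5 0 -0.3 0 0;5 0 -0.3 0 0;5 0 0 0 0")

```text
time_s: 22.02
position: [0.6325, 0.0884, 0.0905]
tcp_rot: [[0.862, 0.0, -0.506], [0.506, -0.001, 0.862], [0.0, -1.0, -0.001]]
force: [-1.4, 0.1, 6.0]
opening: 0.136
```

Request:
send_rows(moves="5 0 -0.4 0 0;5 0 0 0 0;5 0 0 0 0")

```text
time_s: 22.27
position: [0.6325, 0.0885, 0.0907]
tcp_rot: [[0.862, 0.0, -0.506], [0.506, -0.0, 0.862], [0.0, -1.0, -0.001]]
force: [-0.4, -1.8, 5.2]
opening: 0.134
```

```bash
python3 go.py; python3 chk.py
```

```text
t 22.27 p [0.6325 0.0885 0.0907] psi 30.43 tilt 0.04 F [-0.4 -1.8  5.2] M [-0.13 -0.02  0.04] open mm 11.7 j [ -2.  38.  85.  -0.  57. -32.]
disc z 0.1116 cap origin rel mouth mm -20.398961884336263 minus well mm 2.5373060226440147 0.31856162548064837 r 0.0331 slope [-0.002 -0.012]
```

Request:
send_rows(moves="5 0 -0.4 0 0;5 0 0 0 0;5 0 0 0 0")

```text
time_s: 22.57
position: [0.6324, 0.0885, 0.0907]
tcp_rot: [[0.862, 0.0, -0.506], [0.506, -0.0, 0.862], [-0.0, -1.0, -0.0]]
force: [0.5, -1.2, 1.2]
opening: 0.136
```

Request:
send_rows(moves="5 0 -0.4 0 0;5 0 0 0 0;5 0 0 0 0")

```text
time_s: 22.82
position: [0.6324, 0.0885, 0.0907]
tcp_rot: [[0.862, -0.0, -0.506], [0.506, -0.0, 0.862], [-0.0, -1.0, -0.0]]
force: [2.3, -2.4, -3.6]
opening: 0.137
```

```bash
python3 go.py; python3 chk.py
```

```text
t 22.82 p [0.6324 0.0885 0.0907] psi 30.42 tilt 0.02 F [ 2.3 -2.4 -3.6] M [-0.4  -0.53  0.03] open mm 12.0 j [ -2.  38.  85.  -0.  57. -32.]
disc z 0.1116 cap origin rel mouth mm -20.39637389348409 minus well mm 1.599546146392794 -0.17833249568939558 r 0.0333 slope [ 0.001 -0.009]
```

It stops rising while the force falls from +5 to -3.6 N with no motion, so the lugs are held in the pockets. Releasing and withdrawing.

Request:
send_rows(moves="5 0 0.3 0 0;20 0 0 0 0;40 0 0 0 0;40 0 0 0 0;40 0 0 0 0;40 0 0 0 0;40 0 0 0 0;40 0 0 0 0;40 0 0 0 0;40 0 0 0 0")

```text
time_s: 23.7
position: [0.6322, 0.0888, 0.0912]
tcp_rot: [[0.862, -0.0, -0.506], [0.506, 0.0, 0.862], [-0.0, -1.0, 0.0]]
force: [-0.2, 0.1, 0.3]
opening: 0.456
```

Request:
send_rows(moves="40 0 -3 0 0;40 0 -8 0 0;40 0 -15 0 0;40 0 -25 0 0;40 0 -30 0 0;40 0 -30 0 0;40 0 -20 0 0;40 0 0 -40 0;40 0 0 -40 0;40 0 0 -40 0;40 0 0 0 0;40 0 0 0 0")

```text
time_s: 24.7
position: [0.6938, -0.0171, 0.2225]
tcp_rot: [[0.864, 0.001, -0.503], [0.503, -0.0, 0.864], [0.001, -1.0, -0.0]]
force: [0.1, 0.1, 0.4]
opening: 0.461
```

```bash
python3 go.py; python3 chk.py; python3 - <<'E'
from h import *
c=capture("scene");cv2.imwrite('pics/end.png',np.hstack([cv2.resize(c['image'],(400,300)),cv2.resize(c['image'][110:215,300:440],(400,300),interpolation=2)]))
E
```

```text
t 24.7 p [ 0.6938 -0.0171  0.2225] psi 30.21 tilt 0.04 F [0.1 0.1 0.4] M [-0.01 -0.1  -0.02] open mm 40.1 j [-11.  34.  69.   0.  77. -41.]
disc z 0.1114 cap origin rel mouth mm -20.580509430462968 minus well mm 2.4192888259887413 0.09996904134750018 r 0.0336 slope [ 0.001 -0.002]
```

View pics/end.png

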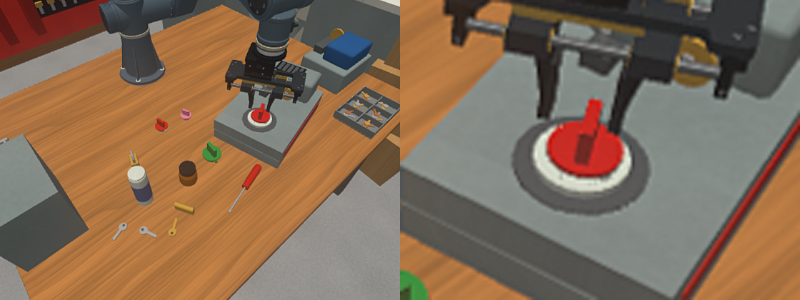

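The cap sits upright in the collar at about (585,150) in the right crop. It is still at about -20.6 mm with the gripper clear, and the bystanders are where they were. Handing in.

```bash
python3 -c "
from h import *
print(hand_in())"
```

```text
the job is handed in; nothing more can be done
None
```

The large red guard cap is in the well, locked and released, and I handed the job in at about 25 s. The hand-in gives no verdict.

- **Insertion:** Both cameras put the slots at about -7° in the world frame, and the lugs dropped straight in without searching. I pushed the cap to about 25.4 mm below the mouth against about 9 N of spring. I then turned it about 52° clockwise and met no hard stop.
- **Lock check before release:** When I let it up, it stopped rising at about 20.4 mm by the camera. Pulling a little further took the wrist force from +5 N to -3.6 N with no movement, so the lugs are held.
- **Last checks:** With the gripper open and withdrawn, the camera shows the cap upright and steady at about 20.6 mm below the mouth. The other items look unmoved in the picture; I did not measure them.

**What went wrong or disagreed:**
- **First grasp:** It slipped off the bar, because the fingertips sit about 28 mm above the reported tool point. It briefly showed 31 N at the wrist. The cap did not move, and I gripped it again 26 mm lower.
- **Centring:** The camera put the cap up to 3 mm off the well's axis in x. The arm's own reading, and the nose entering a bore with only 1.5 mm of play without side force, put it within about 1.5 mm. I trusted the second.

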